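# Reset the tripped bench power box

## Task

The bench power box has tripped. Press down the latch pad on its front so that the lid springs open, push the popped-up square main button fully in first, then the popped-up round branch button fully in, and finally swing the lid over and press it down until the latch holds it shut. Nothing needs to be gripped; leave the loose parts around the box where they are.

Things in the scene. Friction and masses are not known exactly. Their poses are not given: they have to be found in the camera images.
- power_box: grey metal power box, fixed in place on the bench, 130 mm deep (x), 226 mm wide (y). Origin: centre of its underside, 3 mm above the bench; x points to its back (hinge side), y to its left, z up. Under the lid a flat deck, 69 mm above the bench, carries four push-to-reset breakers in a row at x = -10 mm, y = -75, -25, +25, +75 mm; which sits where varies.
- lid (a joint): lid angle in rad: 0 shut, 1.75 fully open (leaning slightly back). Grey frame with clear window; it hinges at the back. A spring throws it open in 1 to 2 s when the latch lets go; push it over from behind against the spring (under 3 N at its edge). The last 12 mm at the front edge take up to 7 N, until the hook snaps over. Latched below 0.04.
- lid_hinge (a point): on the lid's hinge axis (along the box's y), mid-width, 70 mm above the bench, 69 mm behind the box's middle. Frame turns with the lid: x from front edge to hinge, z out of the outer face. Lid 226 mm wide, 26 mm high; in this frame its flat outer face is z = 26 mm and its front edge x = -134 mm. Shut, its top is 96 mm above the bench.
- lid_front (a point): middle of the lid's outer (top) face, 17 mm from its front edge; moves with the lid, frame as lid_hinge. Shut, this is where to press it down.
- latch (a joint): angle of the sprung latch in rad: 0 at rest (hook over the lid's catch), 0.30 pad pressed to its stop. It lets the lid go at about 0.12; springs back when released.
- latch_pad (a point): middle of the top of the latch's thumb pad: black ribbed plate, 30 mm (x) x 42 mm (y), level, 47 mm above the bench, 103.5 mm in front of the box's middle. Pressed down 4 mm (about 4 N) it unhooks the lid; 9 mm (about 7 N) is its stop. z up, x toward the box. The lid's front edge rises close behind it when let go.
- main_button (a joint): main breaker's button: black square cap, 23 x 23 mm, in a 30 mm square black bezel; the only square one; popped up at the start. Value in m: 0 popped up (top 17 mm above the deck), 0.008 fully in (top 9 mm above the deck, at its stop). About 3 N moves it and it stays where it is pushed.
- main_top (a point): middle of the top of that button; z up, pushed in along -z.
- branch_a_button (a joint): button of the tripped branch breaker: black round cap, 15 mm across, in a steel hexagon nut; popped up at the start. Value in m: 0 popped up (top 17 mm above the deck), 0.008 fully in (top 9 mm above the deck, at its stop). About 3 N moves it and it stays where it is pushed.
- branch_a_top (a point): middle of the top of that button; z up, pushed in along -z.
- branch_b_button (a joint): button of a branch breaker, same look as branch_a; already in, nothing to do. Value in m: 0 popped up (top 17 mm above the deck), 0.008 fully in (top 9 mm above the deck, at its stop). About 3 N moves it and it stays where it is pushed.
- branch_c_button (a joint): button of a branch breaker, same look as branch_a; already in, nothing to do. Value in m: 0 popped up (top 17 mm above the deck), 0.008 fully in (top 9 mm above the deck, at its stop). About 3 N moves it and it stays where it is pushed.
- bearing: loose bystander, to be left alone: ball bearing, 62 mm across, 16 mm high, lying flat. Origin: centre of its underside.
- piston: loose bystander, to be left alone: piston, 66 mm across, 57 mm high, upright. Origin: centre of its underside.
- plug: loose bystander, to be left alone: spark plug, 74 mm long, 24 mm thick, lying. Origin: centre of its underside.
- driver: loose bystander, to be left alone: screwdriver, 240 mm long, 30 mm thick, lying. Origin: centre of its underside.

How it is judged:
On the way, in this order (a step that is already met when the one before it is completed fails the run):
1. the latch is pressed and the lid stands open (value of joint lid above 1.2 rad), for 0.2 s.
2. the main breaker's button is fully in (value of joint main_button above 0.0065 m), for 0.2 s.
3. the tripped branch breaker's button is fully in (value of joint branch_a_button above 0.0065 m), for 0.2 s.
4. the lid is shut and the latch has snapped back over it (value of joint lid below 0.04 rad and value of joint latch below 0.05 rad), for 0.2 s.
At the end, for the whole second after the job is handed in: all four breaker buttons in (6.5 mm or more of their 8 mm), the lid shut (below 0.04 rad), at rest and held by the latch, whose hook is back at rest (below 0.05 rad) (all of step 4 and value of joint each of main_button, branch_a_button, branch_b_button, branch_c_button above 0.0065 m and velocity of joint lid below 0.05 rad/s); the robot touches nothing.
It fails at once if a loose part by the box (bearing) is moved by more than 20 mm or lifted by more than 15 mm (distance of bearing from where it was at the start of the episode above 0.02 m or height (world z) of bearing above 0.015 m).
It fails at once if a loose part by the box (piston) is moved by more than 20 mm or lifted by more than 15 mm (distance of piston from where it was at the start of the episode above 0.02 m or height (world z) of piston above 0.015 m).
It fails at once if a loose part by the box (plug) is moved by more than 20 mm or lifted by more than 15 mm (distance of plug from where it was at the start of the episode above 0.02 m or height (world z) of plug above 0.015 m).
It fails at once if a loose part by the box (driver) is moved by more than 20 mm or lifted by more than 15 mm (distance of driver from where it was at the start of the episode above 0.02 m or height (world z) of driver above 0.015 m).
It also fails if it takes over 58 s, if anything falls off the work surface, if the arm or the gripper's body presses on something with over 40 N, if the wrist force passes 120 N, or if a joint passes its speed limit or range.

## Robot

A 6-joint arm with a two-finger parallel gripper is mounted at the origin on a cart in front of the work surface, level with it; the furniture and walls round the work are solid. World frame = base frame: x ahead of the robot, y to its left, z up, the work surface at z = 0. Lengths are in m, angles in rad, forces in N, time in s.
With the tool pointing down it reaches from about 0.3 to 0.775 m from the base axis. Payload 14.6 kg.
Tool frame: the origin (TCP) lies at the very end of the fingers, on their centre line; the grasp point (between the pads) lies 19 mm behind it; z points along the fingers, y is the direction in which the jaws open and shut (so a half turn about z gives the same grasp; the last joint's range is limited). The gripper opens to 94 mm and grips with 3 to 60 N. Pads are 16 mm wide; open, the fingers measure 119 mm over their backs; the gripper's body (75 mm by 177 mm) begins 78 mm behind the grasp point.
Start: joints at [1.147, 0.3, 1.521, -0, 1.321, -0.067], TCP at [0.192, 0.515, 0.185] pointing down, gripper open.
Joint ranges: [-3.03, 3.03], [-0.79, 2.21], [0.23, 2.52], [-1.04, 4.18], [0, 3.07], [-2.55, 2.55]. Speed limits (rad/s): [2.22, 2.22, 2.57, 3.14, 3.14, 3.14].

## Interface

Orientations are given as a 3x3 rotation matrix whose columns are the frame's x, y, z axes.
In Python, from bench import env, eyes gives the robot as it stands. The module is installed in compiled form; this text tells all that it offers.
- The arm moves only by the shell command python3 -m jog 'ROWS' [FORCE]. ROWS is JSON, one flat list of numbers, 7 for each row, row after row: the turn, a rotation vector about the tool's x, y, z in degrees, then the shift along the tool's x, y, z in m, then the finger opening in m, from 0 to 0.094. A call has 1 to 20 rows; each row is the pose to reach, as a shift and turn from the pose measured when the call began, along the tool's axes at that moment; what a row does not reach only later rows make up. A row lasts 1/8 s, in which the tool goes at most 62.5 mm and 10.7 degrees, less where a joint would pass 70% of its speed; a pose out of reach is approached as far as the arm can. A call with a gripper value outside its range is refused whole. The fingers move at their own pace and stop on an object; FORCE is the grip in N (left out, the last holds). Time passes only in rows, so rows that repeat a pose let the fingers close. It gives the time, the measured TCP pose, the force and the opening at its end, in the units of the state.
- env.read_state(): the state, without advancing time (a new reading comes with each control period).
- eyes.capture(name): name is "scene" or "top" or "wrist"; returns a dict with "frame" (480x640x3 uint8, red, green, blue), "fx", "fy", "cx", "cy" (pixels), "xyz" and "rotation" of the camera in the world. Camera axes: x right, y up, looking along -z (the intrinsics and any distortion apply to the point x, -y, -z); pixel columns grow to the right and rows downward; lengths in m; the calibration is good to about 2 mm. A picture is of the moment at which its call begins. There is no depth.
- env.close_job(): hands the job in, once; it reports no verdict.
The state is a dict: "t": time; "q": joint angles; "qd": joint speeds; "tau": joint torques, N m; "position": TCP position; "ee_rot": TCP orientation; "contact_force": force on the tool from outside, world axes, zero at the start; "wrist_torque": the same for the moment, N m; "finger_gap": opening from 0.0 (shut) to 1.0 (fully open).
Only numpy, scipy, OpenCV 4.12 (cv2) and the standard library are available. Lean on these libraries where they do the work, as an engineer would, in place of code of your own. Each camera call takes 0.05 s, during which the arm holds its last target.

## Working session

There is one attempt and no reset: what is moved stays moved. The work goes in short steps, Python scripts to look and compute and a shell command to move; the robot and the scene stay as the last step left them, time stands still between calls to the robot, and variables do not carry over. Pictures are saved under pics/ and viewed, and the job is handed in when it is done.

```bash
mkdir -p pics
python3 - <<'E'
from bench import env, eyes
import cv2
s=env.read_state(); print(s)
for n in ("scene","top","wrist"):
    c=eyes.capture(n); cv2.imwrite(f"pics/{n}0.png",c["frame"][:,:,::-1])
    print(n,{k:v for k,v in c.items() if k!="frame"})
E
```

```text
{'t': 0.0, 'q': array([ 1.14739434e+00,  3.00491045e-01,  1.52159309e+00,  1.70783193e-05,
        1.32067536e+00, -6.65799398e-02]), 'qd': array([-0.00033014,  0.0003254 , -0.00195693,  0.00109256,  0.00066883,
       -0.00047487]), 'tau': array([-2.06651610e-03, -5.31797755e+01, -3.52733588e+01,  7.07633444e-02,
        2.43535376e-02, -1.34539955e-04]), 'position': array([0.19198462, 0.51510061, 0.18487032]), 'ee_rot': array([[-9.37010104e-01,  3.49301906e-01, -4.94498586e-04],
       [ 3.49302243e-01,  9.37009512e-01, -1.05700500e-03],
       [ 9.41360195e-05, -1.16315383e-03, -9.99999319e-01]]), 'contact_force': array([ 0.00200081, -1.33261224,  0.66547505]), 'wrist_torque': array([-0.01016688, -0.02146527,  0.00505515]), 'finger_gap': 0.9957704111160045}
scene {'fx': 518.2662873804946, 'fy': 518.2662873804946, 'cx': 328.67717951001447, 'cy': 243.09116235344558, 'xyz': array([ 0.03225056, -0.58027109,  0.9169762 ]), 'rotation': array([[ 0.78594263,  0.43101759, -0.44330353],
       [-0.6181757 ,  0.56211513, -0.54944098],
       [ 0.01236889,  0.70586855,  0.70823484]])}
top {'fx': 538.1627018080165, 'fy': 538.1627018080165, 'cx': 321.1906349314959, 'cy': 248.27961552099265, 'xyz': array([0.38802769, 0.05582636, 1.16978852]), 'rotation': array([[ 0.02563343,  0.99091609, -0.13201602],
       [-0.99966708,  0.02501993, -0.00630411],
       [-0.00294381,  0.13213366,  0.99122754]])}
wrist {'fx': 416.2220232762313, 'fy': 416.2220232762313, 'cx': 316.8421858526784, 'cy': 246.33183931139035, 'xyz': array([0.11401137, 0.54434407, 0.38415232]), 'rotation': array([[ 3.49657957e-01, -8.97723691e-01, -2.68013968e-01],
       [ 9.36877291e-01,  3.34891161e-01,  1.00542785e-01],
       [-5.04130780e-04, -2.86251785e-01,  9.58154299e-01]])}
```

View pics/scene0.png

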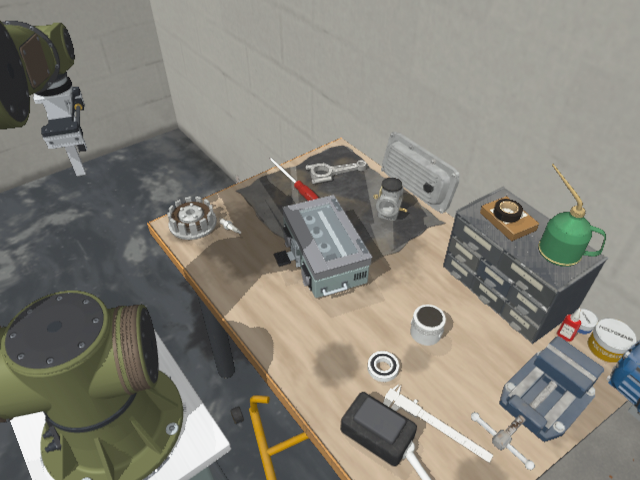

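View pics/top0.png

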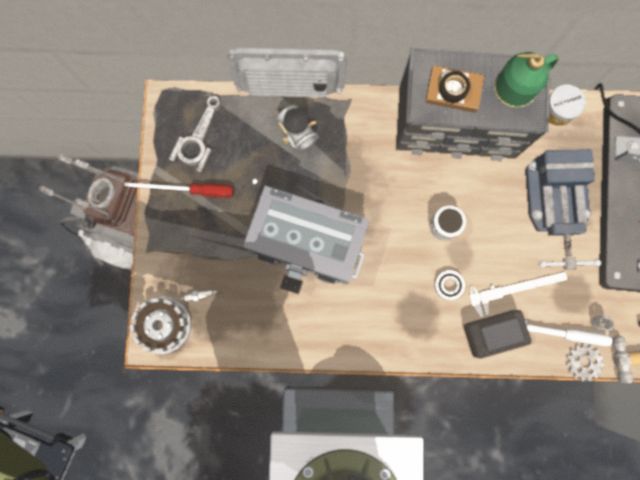

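The top view has the shut box at about (308,232), turned slightly, with its black latch pad at about (291,284). The screwdriver is at (180,188), the piston at (449,221), the bearing at (450,284) and the plug at (200,296). I'll enlarge the box next.

Run:
```python
import cv2
a=cv2.imread("pics/top0.png")[160:310,220:390]; cv2.imwrite("pics/topc.png",cv2.resize(a,None,fx=4,fy=4,interpolation=cv2.INTER_CUBIC))
a=cv2.imread("pics/scene0.png")[180:310,250:400]; cv2.imwrite("pics/scenec.png",cv2.resize(a,None,fx=4.5,fy=4.5,interpolation=cv2.INTER_CUBIC))
```

```text
(no output)
```

View pics/topc.png

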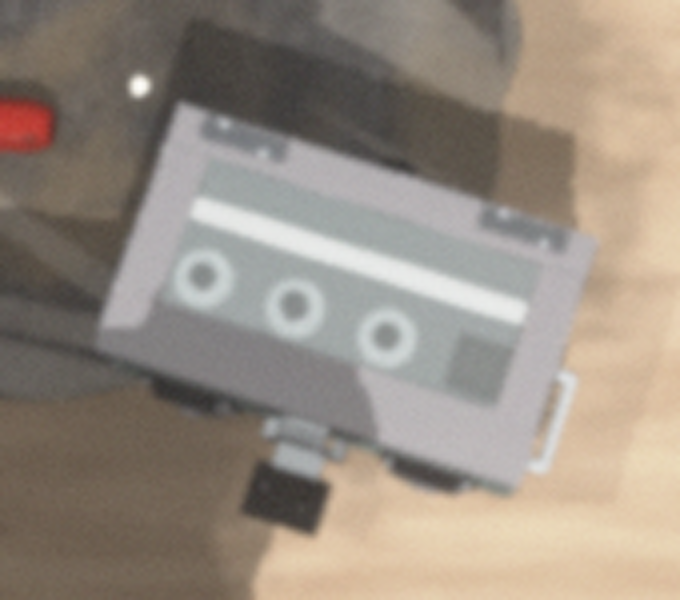

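View pics/scenec.png

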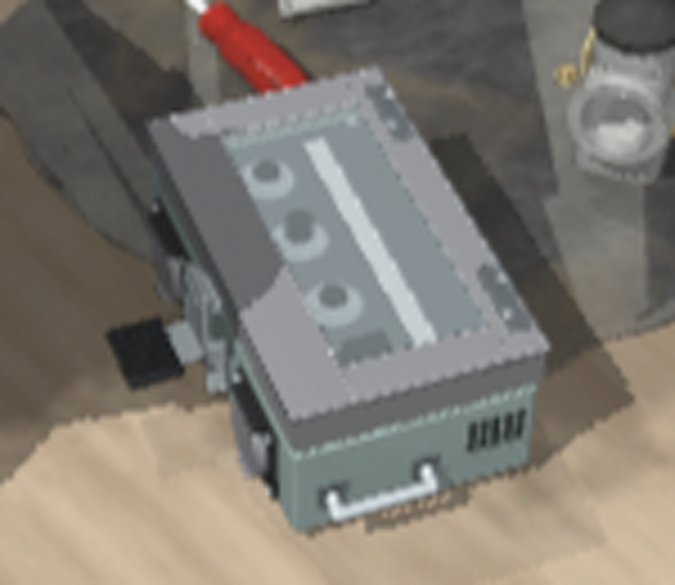

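```bash
cat > h.py <<'E'
from bench import env, eyes
import numpy as np, cv2
def ray(c,u,v):
    d=np.array([(u-c["cx"])/c["fx"],-(v-c["cy"])/c["fy"],-1.]); return c["xyz"],c["rotation"]@d
def onz(c,u,v,z):
    o,d=ray(c,u,v); return o+d*(z-o[2])/d[2]
def proj(c,P):
    p=c["rotation"].T@(np.asarray(P)-c["xyz"]); return c["cx"]+c["fx"]*p[0]/-p[2], c["cy"]-c["fy"]*p[1]/-p[2]
def snap(n,name,crop=None,f=1):
    c=eyes.capture(n); a=c["frame"][:,:,::-1]
    if crop: a=a[crop[1]:crop[3],crop[0]:crop[2]]
    cv2.imwrite(f"pics/{name}.png",cv2.resize(a,None,fx=f,fy=f,interpolation=cv2.INTER_CUBIC)); return c
E
python3 - <<'E'
from h import *
c=eyes.capture("top")
P=[onz(c,220+u/4,160+v/4,.096) for u,v in [(182,103),(596,240),(514,490),(100,345)]]
P=np.array(P);print(P.round(4))
for i in range(4): print(np.linalg.norm(P[i]-P[(i+1)%4]).round(4))
yv=(P[0]-P[1]+P[3]-P[2]);yv/=np.linalg.norm(yv);print("y",yv, "yaw deg",np.degrees(np.arctan2(-yv[0],yv[1])))
fr=(P[2]+P[3])/2; xv=np.array([yv[1],-yv[0],0]);print("front mid",fr,"center from front",fr+.065*xv,"back mid",(P[0]+P[1])/2-fr)
pad=onz(c,220+286/4,160+495/4,.047);print("pad",pad,"center from pad",pad+.1035*xv)
for n,u,v in [("b1",204,277),("b2",295,307),("b3",386,337),("main",480,362)]: print(n,onz(c,220+u/4,160+v/4,.08))
s=snap("scene","s1"); 
# cross-check in scene
print("scene lid front corners", onz(s,250+150/4.5,180+122/4.5,.096),onz(s,250+290/4.5,180+418/4.5,.096),onz(s,250+378/4.5,180+68/4.5,.096),onz(s,250+548/4.5,180+347/4.5,.096))
print("scene pad",onz(s,250+148/4.5,180+352/4.5,.047))
E
```

```text
[[ 0.6571  0.1798  0.096 ]
 [ 0.5913 -0.0327  0.096 ]
 [ 0.4635  0.0064  0.096 ]
 [ 0.5313  0.2162  0.096 ]]
0.2225
0.1336
0.2205
0.131
y [0.30159807 0.95343516 0.        ] yaw deg -17.553612170125895
front mid [0.49741404 0.11131341 0.096     ] center from front [0.55938732 0.09170953 0.096     ] back mid [ 0.12679944 -0.03776057  0.        ]
pad [0.46135155 0.12299219 0.047     ] center from pad [0.56003209 0.09177679 0.047     ]
b1 [0.56997334 0.16678598 0.08      ]
b2 [0.5555777  0.11957922 0.08      ]
b3 [0.54123922 0.0725599  0.08      ]
main [0.52956805 0.02425087 0.08      ]
scene lid front corners [0.53512529 0.21862056 0.096     ] [0.46724134 0.00502867 0.096     ] [0.65974417 0.17987093 0.096     ] [ 0.59404155 -0.03450815  0.096     ]
scene pad [0.46284621 0.12011525 0.047     ]
```

```bash
cat >> h.py <<'E'
from scipy.spatial.transform import Rotation as Ro
YAW=np.radians(-17.4); C=np.array([.561,.092,.0]); 
B=np.array([[np.cos(YAW),-np.sin(YAW),0],[np.sin(YAW),np.cos(YAW),0],[0,0,1]])
RT=np.column_stack([-B[:,0],B[:,1],[0,0,-1]])  # tool down, camera toward robot
def box(x,y,z): return C+B@np.array([x,y,z])
def delta(p,R=RT):
    s=env.read_state(); R0=s["ee_rot"]
    print("turn",np.degrees(Ro.from_matrix(R0.T@R).as_rotvec()).round(2),"shift",(R0.T@(np.asarray(p)-s["position"])).round(4))
def st():
    s=env.read_state(); b=B.T@(s["position"]-C); print("t",round(s["t"],2),"box frame",b.round(4),"F",s["contact_force"].round(2),"gap",round(s["finger_gap"],3))
E
python3 - <<'E'
from h import *
c=eyes.capture("top")
for n,u,v,z in [("carb",298,125,.08),("carb base",300,145,0.03),("driver handle end",232,190,.02),("dot",254,182,.0),("piston",449,221,.057),("gear",160,325,.06)]:
    p=onz(c,u,v,z); print(n,p.round(3),"box",(B.T@(p-C)).round(3))
print(box(-.106,0,.1)); delta(box(-.106,0,.1))
E
```

```text
carb [0.794 0.118 0.08 ] box [0.214 0.095 0.08 ]
carb base [0.767 0.115 0.03 ] box [0.19  0.084 0.03 ]
driver handle end [0.665 0.262 0.02 ] box [0.048 0.193 0.02 ]
dot [0.689 0.217 0.   ] box [0.085 0.158 0.   ]
piston [ 0.601 -0.204  0.057] box [ 0.126 -0.27   0.057]
gear [0.369 0.388 0.06 ] box [-0.271  0.225  0.06 ]
[0.45985053 0.12369832 0.1       ]
turn [-0.02 -0.   -3.04] shift [-0.3877 -0.2734  0.0853]
```

```bash
python3 -m jog '[0,0,-0.5,-0.03,-0.02,0,0, 0,0,-1,-0.07,-0.05,0,0, 0,0,-1.5,-0.115,-0.08,0,0, 0,0,-2,-0.16,-0.113,0,0, 0,0,-2.5,-0.205,-0.145,0,0, 0,0,-3,-0.25,-0.177,0,0, 0,0,-3,-0.295,-0.208,0,0, 0,0,-3,-0.34,-0.24,0.02,0, 0,0,-3,-0.37,-0.261,0.05,0, 0,0,-3,-0.388,-0.2735,0.075,0, 0,0,-3,-0.388,-0.2735,0.085,0, 0,0,-3,-0.388,-0.2735,0.085,0, 0,0,-3,-0.388,-0.2735,0.085,0]'
python3 - <<'E'
from h import *
st(); snap("scene","s2",(200,130,440,330),3.3); snap("wrist","w2"); delta(box(-.106,0,.039))
E
```

```text
t: 1.92
position: [0.4602, 0.1243, 0.1013]
ee_rot: [[-0.954, 0.299, 0.001], [0.299, 0.954, -0.0], [-0.001, 0.0, -1.0]]
contact_force: [0.2, 0.6, -0.1]
finger_gap: 0.003
t 1.93 box frame [-0.1058  0.0007  0.1013] F [ 0.19  0.61 -0.13] gap 0.003
turn [0.02 0.08 0.01] shift [ 0.0003 -0.0006  0.0623]
```

View pics/s2.png

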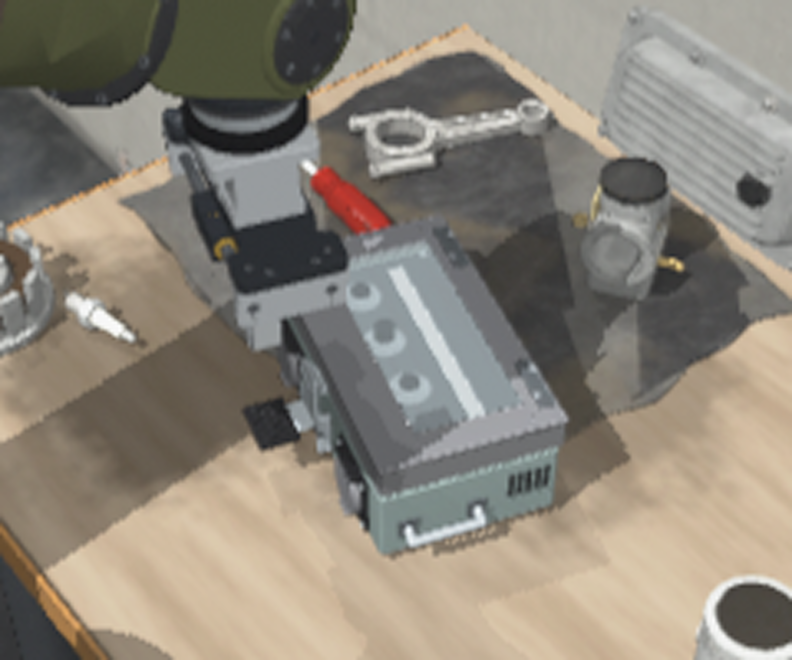

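View pics/w2.png

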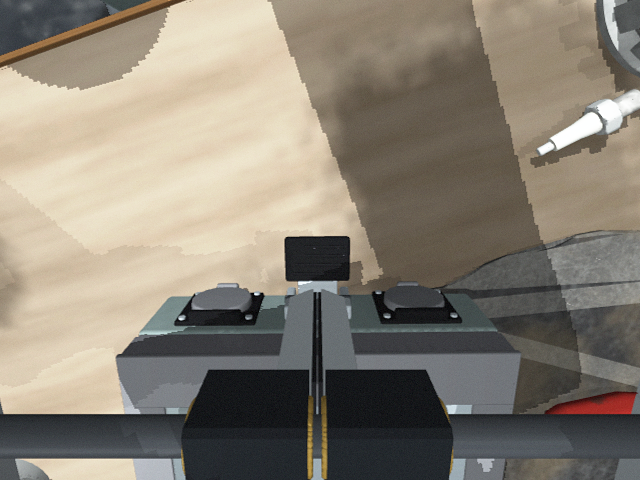

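Run:
```python
from h import *
c=snap("scene","s3"); s=env.read_state()
for P in (s["position"],s["position"]+[0,0,.1],box(-.1035,0,.047)): 
    u,v=proj(c,P); print(u,v,"crop",(u-200)*3.3,(v-130)*3.3)
w=eyes.capture("wrist")
print("wrist pad",onz(w,318,258,.047),box(-.1035,0,.047), "tcp proj",proj(w,s["position"]))
```

```text
279.69944766949357 241.0860769224215 crop 263.00817730932874 366.58405384399094
277.0900744594213 207.1972310435929 crop 254.39724571609034 254.75086244385653
281.9686447255806 257.6277872358284 crop 270.4965275944159 421.1716978782337
wrist pad [0.46069745 0.12465429 0.047     ] [0.46223613 0.12295072 0.047     ] tcp proj (np.float64(316.9011946476794), np.float64(290.48379448528175))
```

```bash
python3 -m jog '[0,0,0,0,0,0.02,0, 0,0,0,0,0,0.04,0, 0,0,0,0,0,0.05,0, 0,0,0,0,0,0.054,0, 0,0,0,0,0,0.058,0, 0,0,0,0,0,0.061,0, 0,0,0,0,0,0.062,0, 0,0,0,0,0,0.062,0]'
python3 - <<'E'
from h import *
st(); snap("scene","s4",(200,130,440,330),3.3)
E
```

```text
t: 3.12
position: [0.4603, 0.1239, 0.0391]
ee_rot: [[-0.954, 0.299, 0.001], [0.299, 0.954, -0.0], [-0.001, 0.0, -1.0]]
contact_force: [0.2, -0.5, -0.0]
finger_gap: 0.003
t 3.12 box frame [-0.1056  0.0003  0.0391] F [ 0.21 -0.5  -0.01] gap 0.003
```

View pics/s4.png

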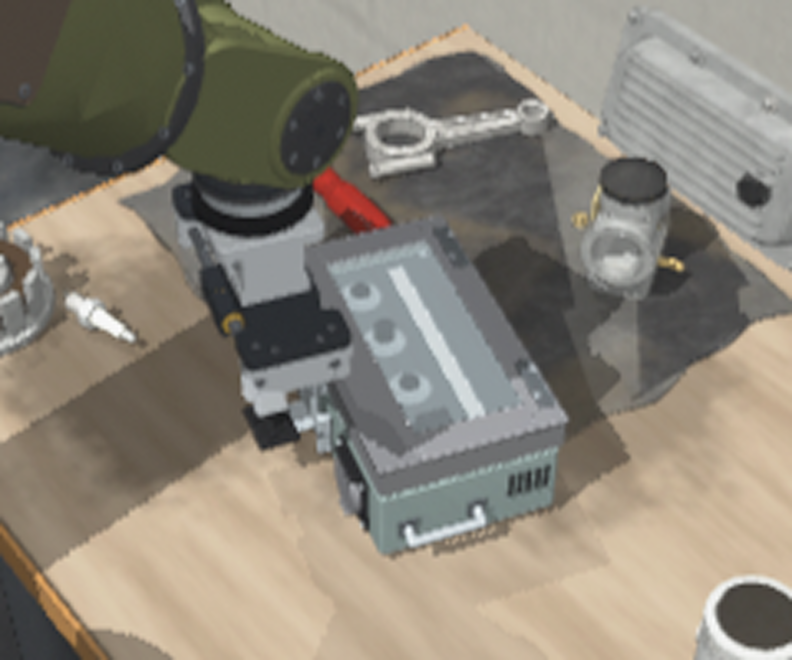

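No contact force yet: the tips are still above the pad at about (265,405). I'll keep going down in small steps.

```bash
python3 -m jog '[0,0,0,0,0,0.003,0, 0,0,0,0,0,0.005,0, 0,0,0,0,0,0.006,0, 0,0,0,0,0,0.006,0]'
python3 - <<'E'
from h import *
st(); snap("scene","s5",(200,130,440,330),3.3);snap("wrist","w5")
E
```

```text
t: 3.68
position: [0.4603, 0.1239, 0.033]
ee_rot: [[-0.954, 0.299, 0.001], [0.299, 0.954, -0.0], [-0.001, 0.0, -1.0]]
contact_force: [-0.0, 0.1, -0.3]
finger_gap: 0.007
t 3.67 box frame [-0.1056  0.0003  0.033 ] F [-0.05  0.08 -0.31] gap 0.007
```

View pics/s5.png

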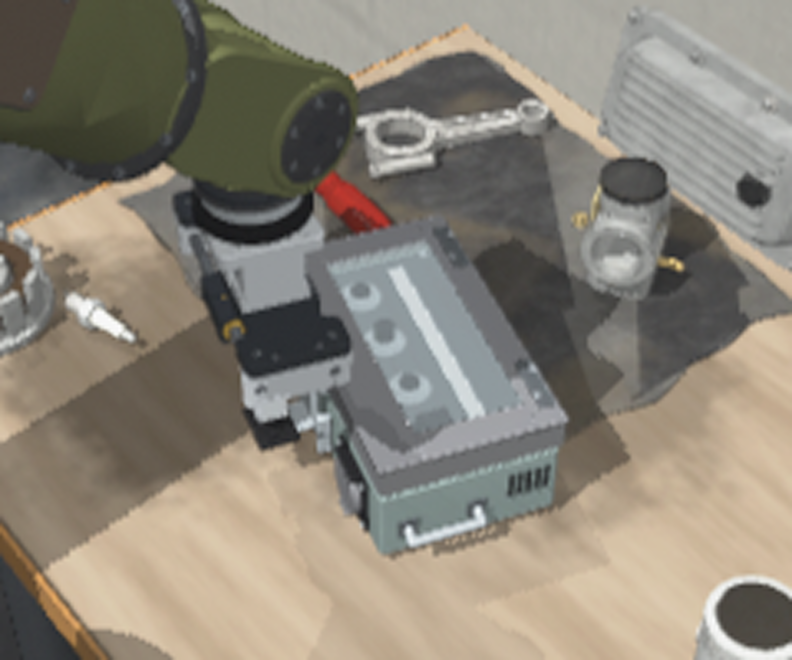

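View pics/w5.png

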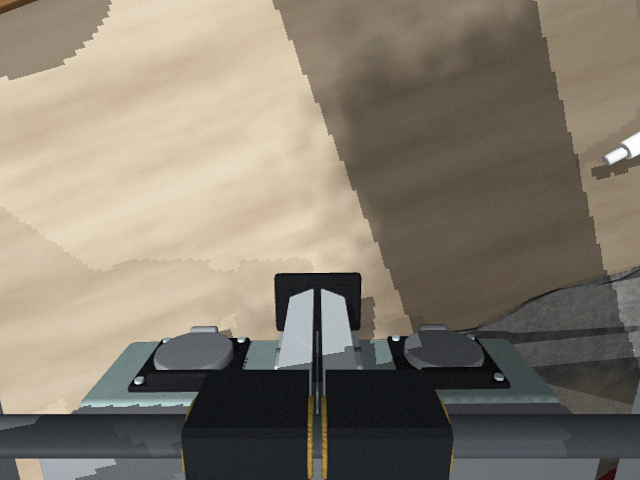

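```bash
python3 -m jog '[0,0,0,0,0,0.002,0, 0,0,0,0,0,0.004,0, 0,0,0,0,0,0.004,0]'
python3 - <<'E'
from h import *
st(); snap("scene","s6",(200,130,440,330),3.3)
E
```

```text
t: 4.15
position: [0.4602, 0.1239, 0.0289]
ee_rot: [[-0.954, 0.299, 0.001], [0.299, 0.954, -0.0], [-0.001, 0.0, -1.0]]
contact_force: [0.8, -0.2, 0.0]
finger_gap: 0.004
t 4.15 box frame [-0.1057  0.0003  0.0289] F [ 0.8  -0.19  0.  ] gap 0.004
```

View pics/s6.png

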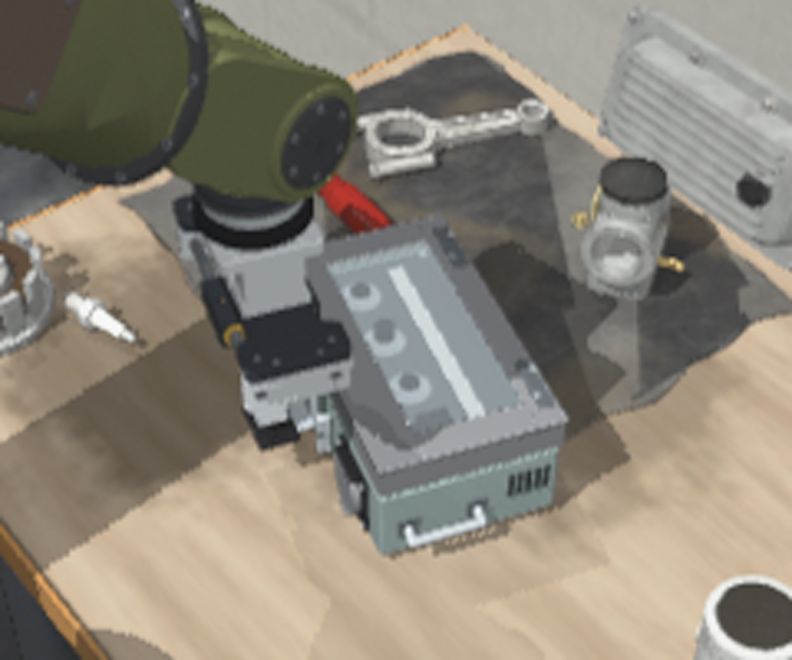

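Run:
```python
from h import *
w=snap("wrist","w6"); s=env.read_state()
print(w["xyz"],s["position"],proj(w,s["position"]))
for z in (.047,.037):
  for x,y in((-.1185,.021),(-.1185,-.021),(-.0885,.021),(-.0885,-.021)): print(z,np.round(proj(w,box(x,y,z)),1))
```

```text
[0.38061807 0.14876022 0.22816149] [0.46037589 0.1238748  0.02912101] (np.float64(316.8960501023918), np.float64(290.65399961273096))
0.047 [361.3 279.8]
0.047 [271.1 279.8]
0.047 [359.4 337.4]
0.047 [273.1 337.5]
0.037 [359.2 272.3]
0.037 [273.3 272.4]
0.037 [357.5 327.7]
0.037 [275.1 327.7]
```

View pics/w6.png

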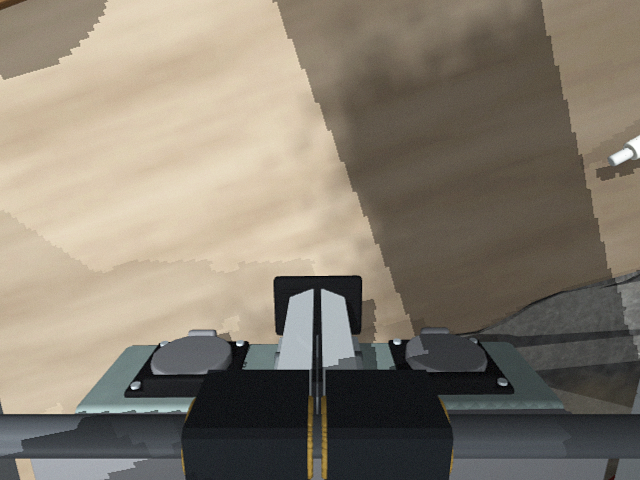

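Run:
```python
import cv2,numpy as np
from h import *
c=snap("scene","s7",(255,225,325,275),8)
ims=[cv2.imread(f"pics/{n}.png") for n in ("s2","s6")]
o=[cv2.resize(i[int(95*3.3):int(145*3.3),int(55*3.3):int(125*3.3)],(560,280)) for i in ims]
cv2.imwrite("pics/cmp.png",np.vstack(o))
```

```text
(no output)
```

View pics/cmp.png

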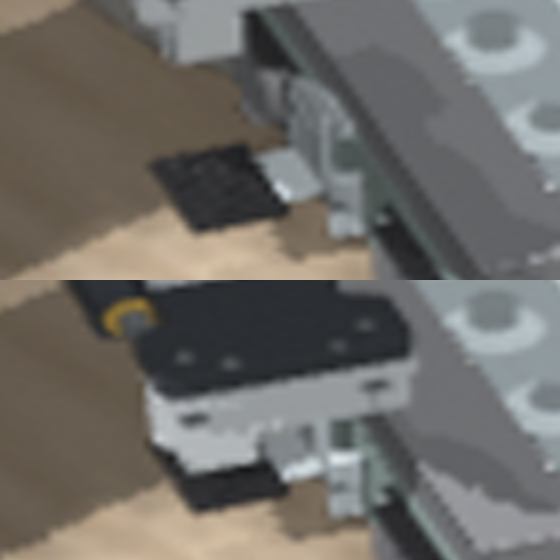

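```bash
python3 -m jog '[0,0,0,0,0,0.002,0, 0,0,0,0,0,0.004,0, 0,0,0,0,0,0.004,0]'
python3 - <<'E'
from h import *
st(); snap("scene","s8",(255,225,325,275),8)
E
```

```text
t: 4.68
position: [0.4604, 0.1239, 0.0252]
ee_rot: [[-0.954, 0.299, 0.001], [0.299, 0.954, -0.0], [-0.001, 0.0, -1.0]]
contact_force: [-1.8, 0.3, 4.0]
finger_gap: 0.004
t 4.67 box frame [-0.1055  0.0004  0.0252] F [-1.85  0.3   4.02] gap 0.004
```

View pics/s8.png

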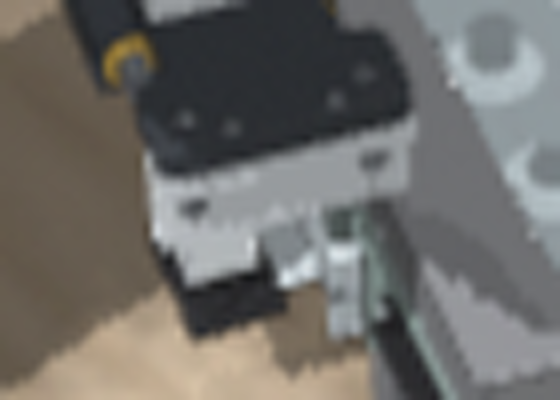

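```bash
python3 -m jog '[0,0,0,0,0,0.001,0, 0,0,0,0,0,0.002,0, 0,0,0,0,0,0.002,0]'
python3 - <<'E'
from h import *
st(); snap("scene","s9",(200,130,440,330),3.3)
E
```

```text
t: 5.1
position: [0.4604, 0.124, 0.0233]
ee_rot: [[-0.954, 0.299, 0.001], [0.299, 0.954, 0.0], [-0.001, 0.0, -1.0]]
contact_force: [-2.7, 0.6, 7.1]
finger_gap: 0.012
t 5.1 box frame [-0.1056  0.0004  0.0233] F [-2.7   0.62  7.12] gap 0.012
```

View pics/s9.png

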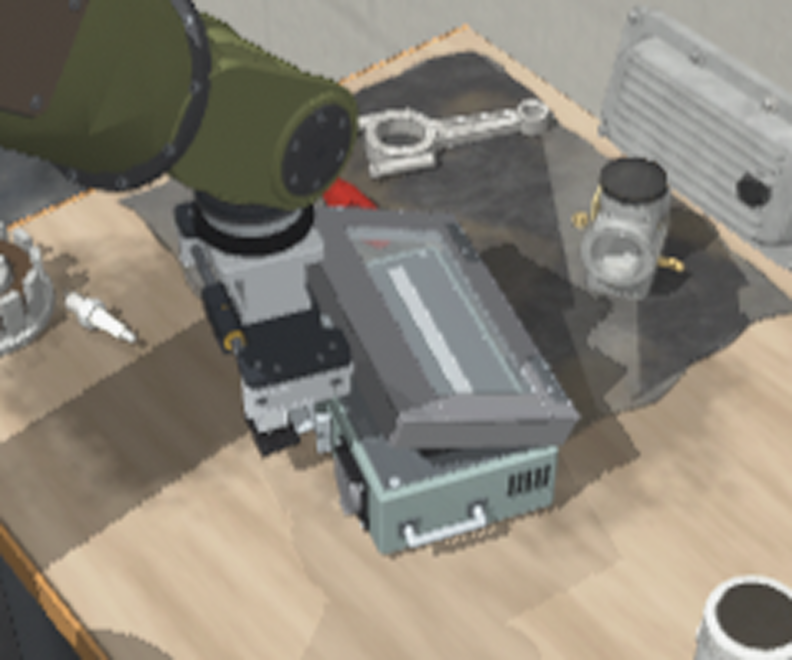

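The latch has let go and the lid is swinging open. I'll back the tool away and up so it stays clear of the lid.

```bash
python3 -m jog '[0,0,0,0,0,-0.01,0, 0,0,0,0.02,0,-0.03,0, 0,0,0,0.03,0,-0.06,0, 0,0,0,0.04,0,-0.10,0, 0,0,0,0.04,0,-0.14,0, 0,0,0,0.04,0,-0.17,0, 0,0,0,0.04,0,-0.17,0, 0,0,0,0.04,0,-0.17,0, 0,0,0,0.04,0,-0.17,0, 0,0,0,0.04,0,-0.17,0, 0,0,0,0.04,0,-0.17,0, 0,0,0,0.04,0,-0.17,0]'
python3 - <<'E'
from h import *
st(); snap("top","t10",(200,120,400,290),4); snap("scene","s10",(200,130,440,330),3.3)
E
```

```text
t: 6.65
position: [0.422, 0.1359, 0.1932]
ee_rot: [[-0.954, 0.299, 0.001], [0.299, 0.954, -0.0], [-0.001, 0.0, -1.0]]
contact_force: [0.3, -0.7, -0.5]
finger_gap: 0.005
t 6.65 box frame [-0.1458  0.0003  0.1932] F [ 0.33 -0.7  -0.46] gap 0.005
```

View pics/t10.png

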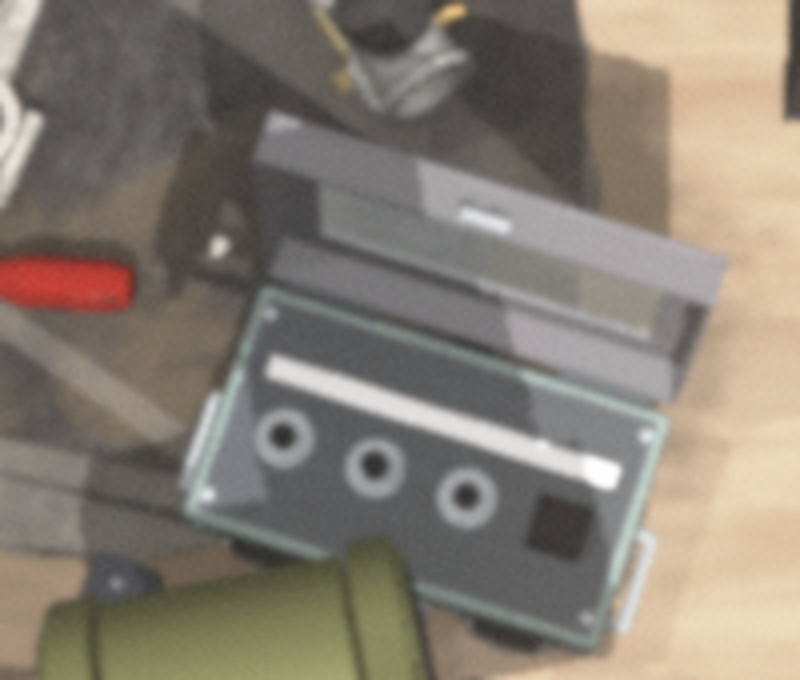

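View pics/s10.png

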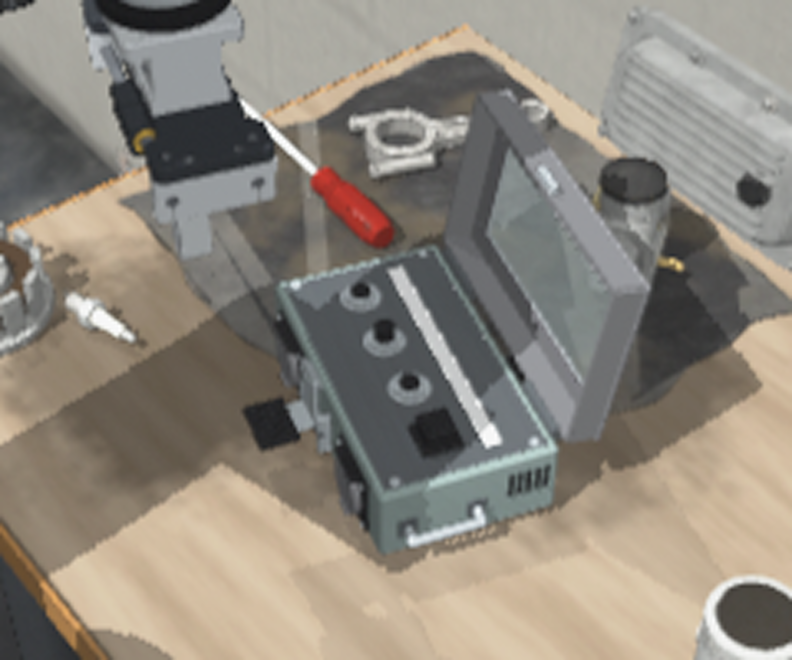

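The lid is open. The square main button is at about (437,432) in the scene crop, and the middle round cap at (384,330) looks tallest. I'll measure the cap heights to confirm.

Run:
```python
from h import *
c=snap("scene","s11",(290,205,350,275),8); s=c
f=c["frame"].copy()
big=cv2.resize(f[205:275,290:350,::-1],None,fx=8,fy=8,interpolation=cv2.INTER_CUBIC)
for y in (.075,.025,-.025,-.075):
    for z,col in ((.078,(0,255,0)),(.086,(0,0,255))):
        u,v=proj(c,box(-.01,y,z)); print(y,z,round(u,1),round(v,1))
        cv2.circle(big,(int((u-290+.5)*8),int((v-205+.5)*8)),3,col,-1)
cv2.imwrite("pics/s11.png",big)
w=snap("wrist","w11")
```

```text
0.075 0.078 309.4 217.7
0.075 0.086 309.3 215.2
0.025 0.078 316.4 231.2
0.025 0.086 316.4 228.7
-0.025 0.078 323.9 245.5
-0.025 0.086 323.9 243.0
-0.075 0.078 331.8 260.6
-0.075 0.086 331.8 258.1
```

View pics/s11.png

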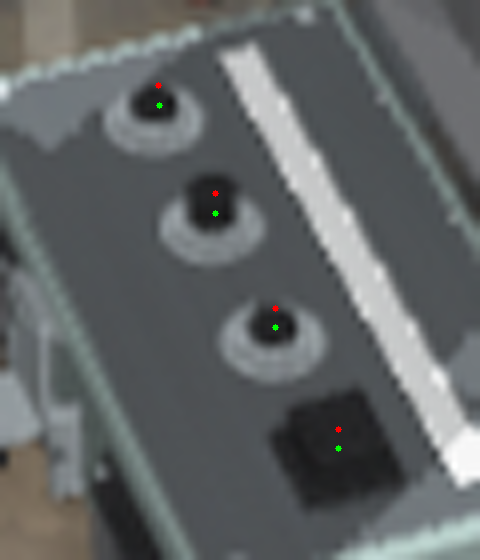

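View pics/w11.png

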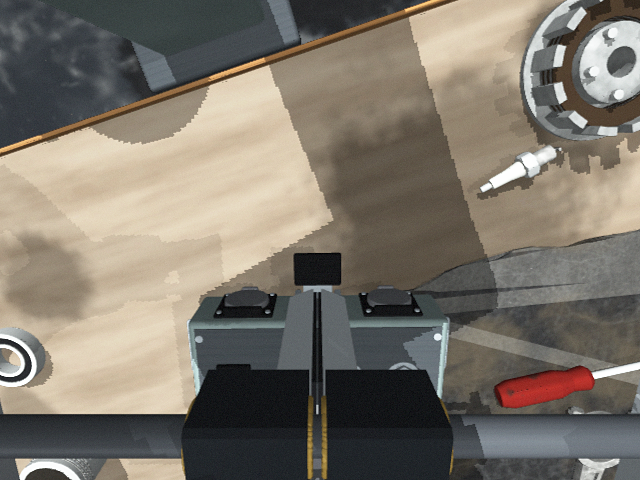

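Run:
```python
from h import *
c=eyes.capture("top")
for n,u,v,z in (("main",560,527,.08),("a",374,467,.086),("b",284,437,.078),("c",466,497,.078)):
    p=onz(c,200+u/4,120+v/4,z); print(n,p.round(4),(B.T@(p-C)).round(4))
delta(box(-.011,-.075,.12-.018)); delta(box(-.01,.025,.12-.018))
```

```text
main [0.527  0.0242 0.08  ] [-0.0122 -0.0749  0.08  ]
a [0.5546 0.1197 0.086 ] [-0.0144  0.0246  0.086 ]
b [0.5703 0.167  0.078 ] [-0.0135  0.0743  0.078 ]
c [0.5415 0.0726 0.078 ] [-0.0128 -0.0243  0.078 ]
turn [ 0.02  0.06 -0.01] shift [-0.1347 -0.0754  0.0914]
turn [ 0.02  0.06 -0.01] shift [-0.1357  0.0246  0.0915]
```

```bash
python3 -m jog '[0,0,0,-0.03,-0.018,0,0, 0,0,0,-0.07,-0.04,0,0, 0,0,0,-0.11,-0.063,0.02,0, 0,0,0,-0.1335,-0.0755,0.05,0, 0,0,0,-0.1335,-0.0755,0.085,0, 0,0,0,-0.1335,-0.0755,0.105,0, 0,0,0,-0.1335,-0.0755,0.108,0, 0,0,0,-0.1335,-0.0755,0.108,0]'
python3 - <<'E'
from h import *
st(); snap("scene","s12",(260,175,380,275),6.5);snap("wrist","w12")
E
```

```text
t: 7.9
position: [0.5273, 0.024, 0.0861]
ee_rot: [[-0.954, 0.299, 0.002], [0.299, 0.954, 0.0], [-0.002, 0.001, -1.0]]
contact_force: [-0.5, -0.6, -0.0]
finger_gap: 0.005
t 7.9 box frame [-0.0119 -0.0749  0.0861] F [-0.55 -0.62 -0.01] gap 0.005
```

View pics/s12.png

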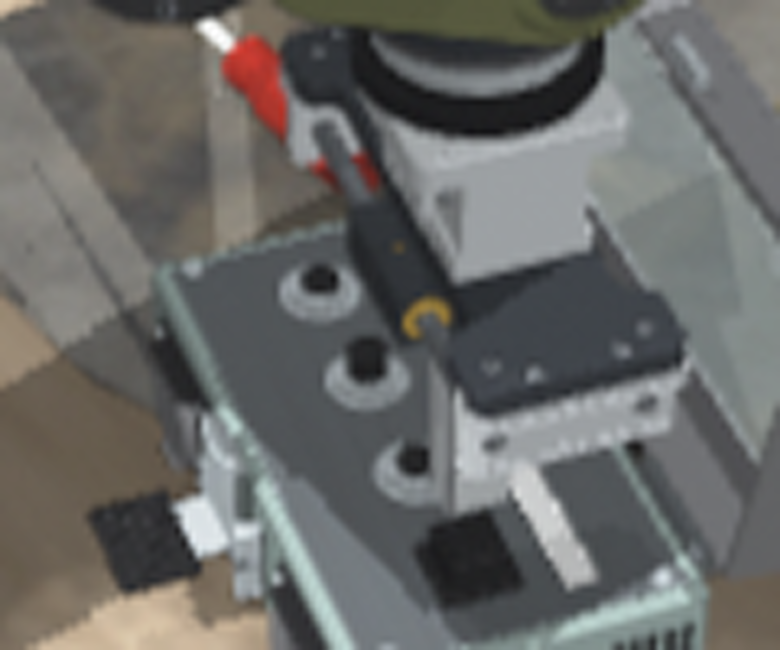

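View pics/w12.png

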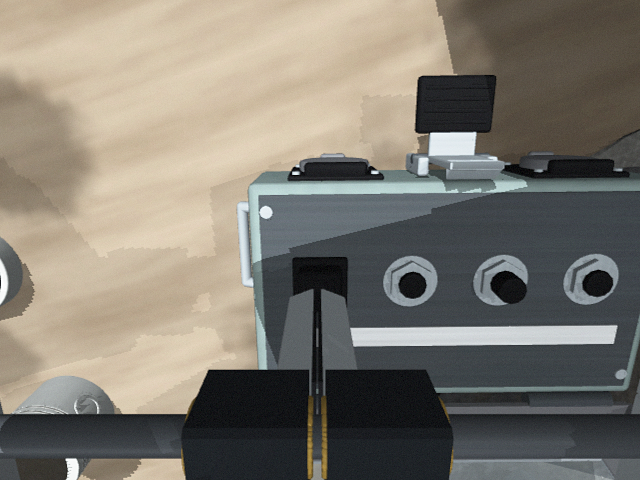

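```bash
python3 -m jog '[0,0,0,0,0,0.01,0, 0,0,0,0,0,0.014,0, 0,0,0,0,0,0.017,0, 0,0,0,0,0,0.02,0, 0,0,0,0,0,0.022,0, 0,0,0,0,0,0.022,0]'
python3 - <<'E'
from h import *
st()
E
```

```text
t: 8.75
position: [0.5275, 0.024, 0.0644]
ee_rot: [[-0.954, 0.299, 0.003], [0.299, 0.954, -0.0], [-0.003, 0.001, -1.0]]
contact_force: [0.4, 0.5, -0.1]
finger_gap: 0.002
t 8.75 box frame [-0.0116 -0.0749  0.0644] F [ 0.43  0.52 -0.07] gap 0.002
```

```bash
python3 -m jog '[0,0,0,0,0,0.002,0, 0,0,0,0,0,0.004,0, 0,0,0,0,0,0.004,0]'
python3 - <<'E'
from h import *
st(); snap("scene","s13",(260,175,380,275),6.5);snap("wrist","w13")
E
```

```text
t: 9.12
position: [0.5275, 0.024, 0.0602]
ee_rot: [[-0.954, 0.299, 0.003], [0.299, 0.954, -0.0], [-0.003, 0.001, -1.0]]
contact_force: [0.2, -0.5, 0.3]
finger_gap: 0.007
t 9.12 box frame [-0.0116 -0.0749  0.0602] F [ 0.18 -0.47  0.26] gap 0.007
```

View pics/w13.png

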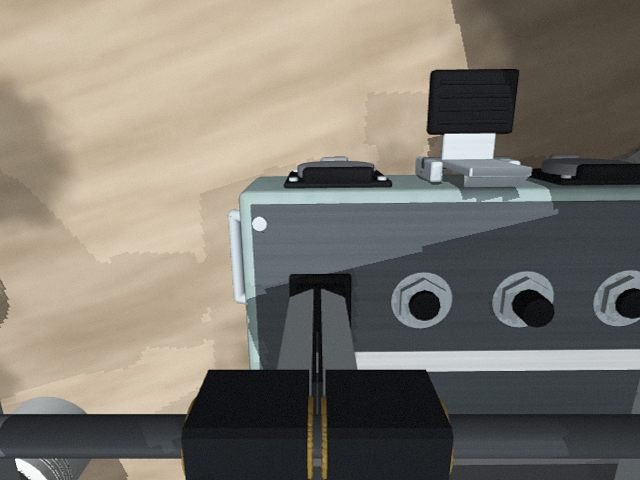

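View pics/s13.png

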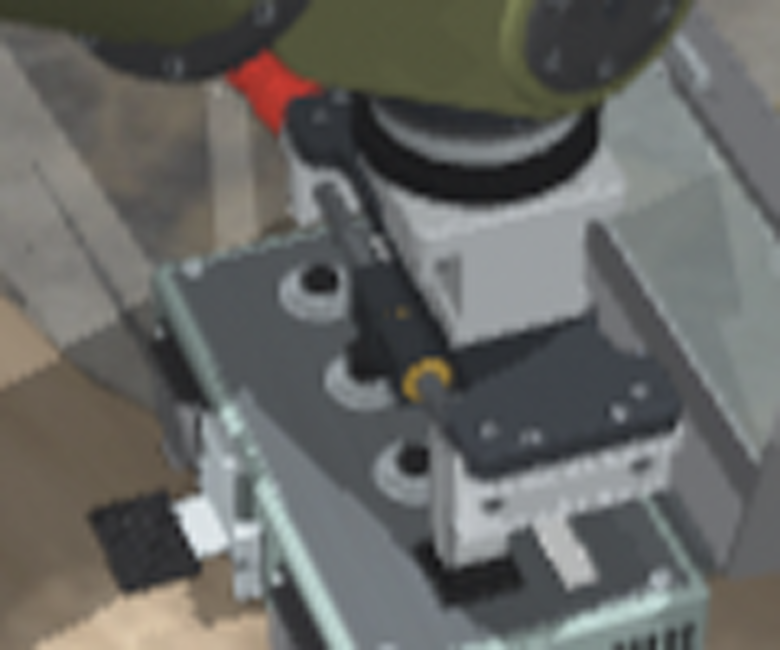

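```bash
python3 -m jog '[0,0,0,0,0,0.002,0, 0,0,0,0,0,0.002,0]' && python3 -m jog '[0,0,0,0,0,0.001,0, 0,0,0,0,0,0.002,0]'
python3 - <<'E'
from h import *
st(); snap("scene","s14",(260,175,380,275),6.5)
E
```

```text
t: 9.48
position: [0.5275, 0.024, 0.0583]
ee_rot: [[-0.954, 0.299, 0.003], [0.299, 0.954, -0.0], [-0.003, 0.001, -1.0]]
contact_force: [-0.5, 0.0, 1.5]
finger_gap: 0.004
t: 9.72
position: [0.5278, 0.024, 0.058]
ee_rot: [[-0.954, 0.299, 0.004], [0.299, 0.954, -0.0], [-0.003, 0.001, -1.0]]
contact_force: [-12.4, -0.4, 31.0]
finger_gap: 0.003
t 9.72 box frame [-0.0113 -0.0748  0.058 ] F [-12.38  -0.44  30.98] gap 0.003
```

View pics/s14.png

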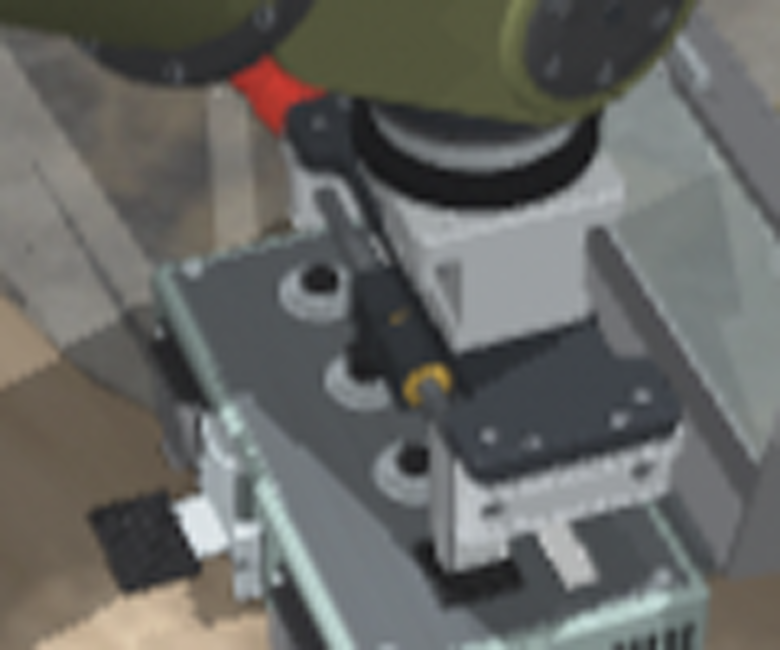

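31 N at reading z=0.058 means the main button is on its stop, so the real fingertip is about 20 mm above the reported TCP. I'll lift off and go over to branch_a.

```bash
python3 -m jog '[0,0,0,0,0,-0.01,0, 0,0,0,0,0,-0.035,0, 0,0,0,0.001,0.04,-0.035,0, 0,0,0,0.001,0.08,-0.035,0, 0,0,0,0.001,0.1,-0.035,0, 0,0,0,0.001,0.1,-0.02,0, 0,0,0,0.001,0.1,-0.015,0, 0,0,0,0.001,0.1,-0.015,0]'
python3 - <<'E'
from h import *
st(); snap("scene","s15",(260,175,380,275),6.5);snap("wrist","w15")
E
```

```text
t: 10.78
position: [0.5562, 0.1187, 0.0724]
ee_rot: [[-0.954, 0.3, 0.002], [0.3, 0.954, -0.0], [-0.002, 0.0, -1.0]]
contact_force: [-1.0, 0.4, 0.0]
finger_gap: 0.002
t 10.78 box frame [-0.0125  0.024   0.0724] F [-0.99  0.38  0.  ] gap 0.002
```

View pics/s15.png

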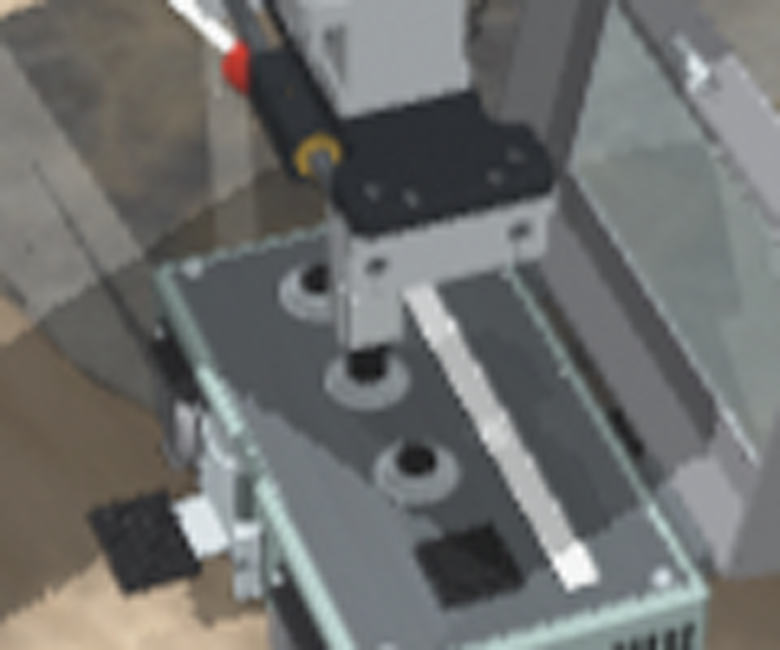

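View pics/w15.png

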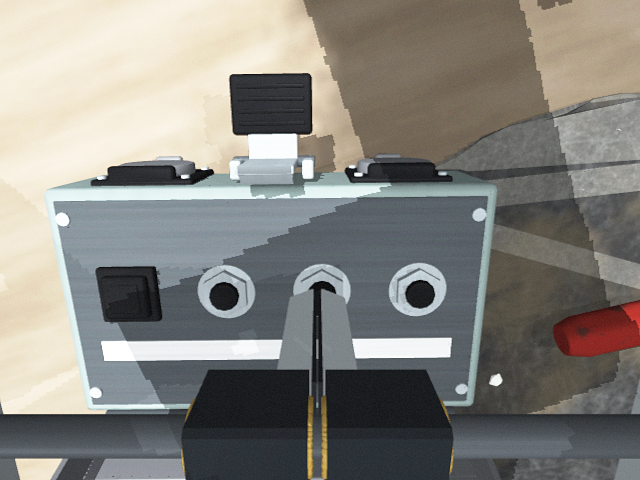

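The main button is in, with its square lying low at (470,565). The tip is centred over the middle cap.

```bash
python3 -m jog '[0,0,0,0,0,0.005,0, 0,0,0,0,0,0.009,0, 0,0,0,0,0,0.012,0, 0,0,0,0,0,0.014,0, 0,0,0,0,0,0.0145,0, 0,0,0,0,0,0.0145,0]'
```

```text
t: 11.62
position: [0.5568, 0.1191, 0.0587]
ee_rot: [[-0.954, 0.3, 0.004], [0.3, 0.954, 0.0], [-0.003, 0.001, -1.0]]
contact_force: [0.4, -0.8, 1.5]
finger_gap: 0.004
```

```bash
python3 -m jog '[0,0,0,0,0,0.001,0, 0,0,0,0,0,0.002,0, 0,0,0,0,0,0.002,0]'
```

```text
t: 12.0
position: [0.557, 0.1191, 0.0581]
ee_rot: [[-0.954, 0.3, 0.004], [0.3, 0.954, 0.0], [-0.004, 0.001, -1.0]]
contact_force: [-6.4, -2.5, 16.4]
finger_gap: 0.002
```

```bash
python3 -m jog '[0,0,0,0,0,-0.01,0, 0,0,0,0,0,-0.04,0, 0,0,0,0,0,-0.09,0, 0,0,0,0,0,-0.14,0, 0,0,0,0,0,-0.18,0, 0,0,0,0,0,-0.195,0, 0,0,0,0,0,-0.195,0]'
python3 - <<'E'
from h import *
st(); snap("scene","s16",(260,155,380,275),5);snap("wrist","w16"); delta(box(.165,-.01,.255))
E
```

```text
t: 12.88
position: [0.5561, 0.1192, 0.2528]
ee_rot: [[-0.954, 0.3, 0.005], [0.3, 0.954, 0.0], [-0.004, 0.002, -1.0]]
contact_force: [0.2, 0.0, 0.1]
finger_gap: 0.006
t 12.88 box frame [-0.0128  0.0245  0.2528] F [0.17 0.04 0.06] gap 0.006
turn [ 0.02  0.11 -0.03] shift [-0.1783 -0.0342 -0.0035]
```

View pics/s16.png

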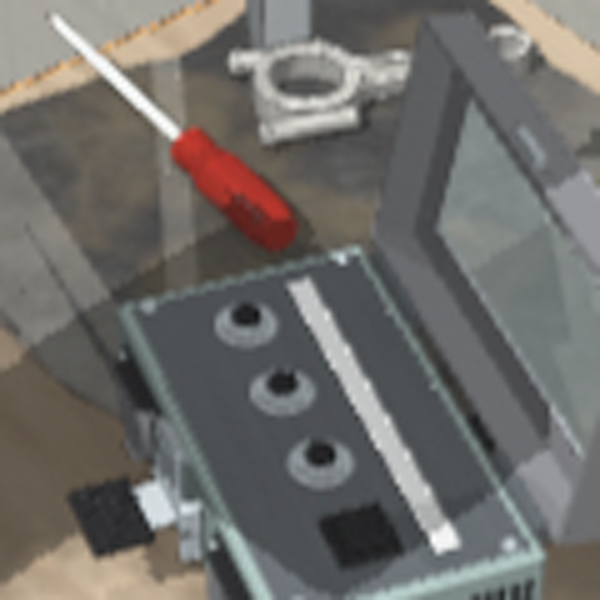

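View pics/w16.png

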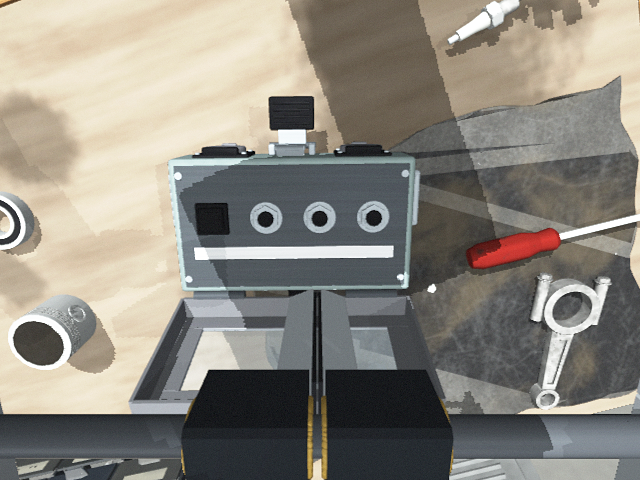

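All four caps now sit level. Next I go over the open lid to its back.

```bash
python3 -m jog '[0,0,0,-0.02,-0.005,0,0, 0,0,0,-0.05,-0.01,0,0, 0,0,0,-0.08,-0.016,0,0, 0,0,0,-0.11,-0.022,0,0, 0,0,0,-0.14,-0.028,0,0, 0,0,0,-0.165,-0.034,0,0, 0,0,0,-0.178,-0.034,0,0, 0,0,0,-0.178,-0.034,0,0, 0,0,0,-0.178,-0.034,0,0]'
python3 - <<'E'
from h import *
st(); snap("scene","s17",(260,95,420,275),3.3); snap("top","t17",(200,60,440,260),3.3); delta(box(.165,-.01,.15)); print(env.read_state()["q"].round(3))
E
```

```text
t: 14.1
position: [0.7148, 0.0336, 0.2506]
ee_rot: [[-0.954, 0.299, 0.0], [0.299, 0.954, -0.0], [-0.001, -0.0, -1.0]]
contact_force: [-0.3, 0.2, -0.4]
finger_gap: 0.003
t 14.1 box frame [ 0.1642 -0.0097  0.2506] F [-0.32  0.19 -0.45] gap 0.003
turn [ 0.01  0.09 -0.01] shift [-0.0006 -0.0004  0.1015]
[-0.004  0.675  0.828 -0.     1.637 -1.271]
```

View pics/s17.png

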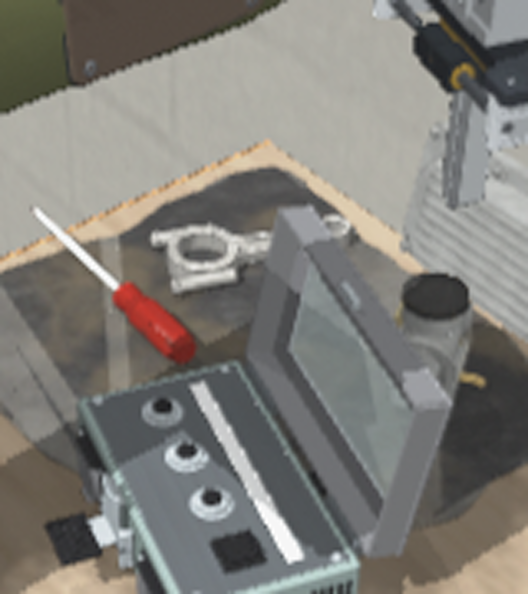

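View pics/t17.png

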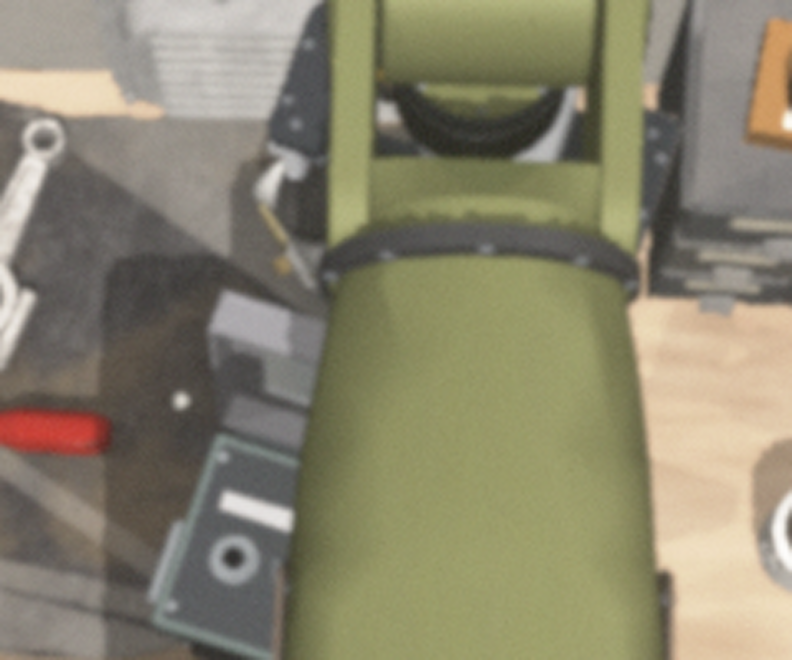

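Run:
```python
import cv2,numpy as np
a=cv2.imread("pics/top0.png")[40:180,260:440]; b=cv2.imread("pics/scene0.png")[150:260,350:530]
cv2.imwrite("pics/obs.png",np.vstack([cv2.resize(a,None,fx=3,fy=3),cv2.resize(b,None,fx=3,fy=3)])[:,:])
```

```text
(no output)
```

View pics/obs.png

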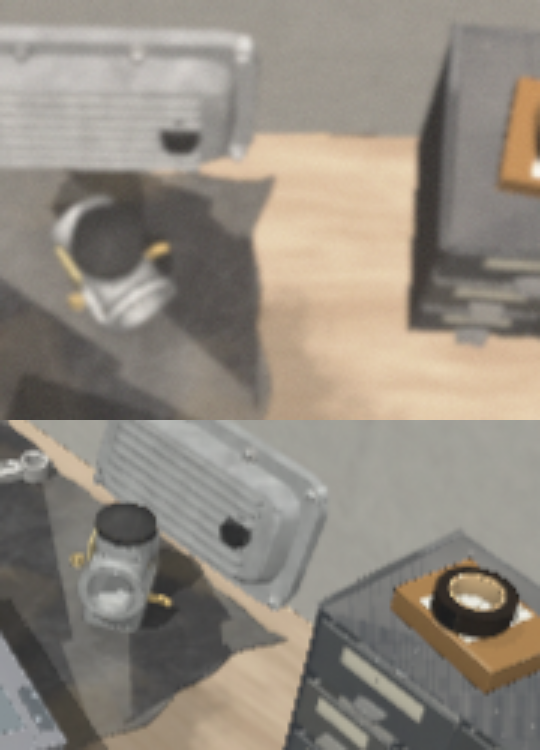

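Run:
```python
from h import *
t=eyes.capture("top"); s=eyes.capture("scene")
def tri(a,b):
    o1,d1=ray(t,*a);o2,d2=ray(s,*b); k=np.linalg.lstsq(np.column_stack([d1,-d2]),o2-o1,rcond=None)[0]
    p,q=o1+d1*k[0],o2+d2*k[1]; print(((p+q)/2).round(3),"gap",np.linalg.norm(p-q).round(4),"box",(B.T@((p+q)/2-C)).round(3))
tri((260+112/3,40+240/3),(350+125/3,150+104/3))   # carb top
tri((260+443/3,40+245/3),(350+325/3,150+185/3))   # cabinet top front-left corner
print("cab base",onz(t,260+410/3,40+328/3,0))
```

```text
[0.797 0.119 0.101] gap 0.0005 box [0.217 0.096 0.101]
[ 0.773 -0.1    0.177] gap 0.0069 box [ 0.259 -0.12   0.177]
cab base [ 0.77233589 -0.10052895  0.        ]
```

```bash
python3 -m jog '[0,0,0,0,0,0.02,0, 0,0,0,0,0,0.05,0, 0,0,0,0,0,0.08,0, 0,0,0,0,0,0.098,0, 0,0,0,0.01,0,0.1,0, 0,0,0,0.025,0,0.098,0, 0,0,0,0.035,0,0.096,0, 0,0,0,0.045,0,0.095,0, 0,0,0,0.055,0,0.093,0, 0,0,0,0.065,0,0.091,0, 0,0,0,0.075,0,0.089,0, 0,0,0,0.083,0,0.088,0, 0,0,0,0.091,0,0.0875,0]'
python3 - <<'E'
from h import *
st(); snap("scene","s18",(260,95,420,275),3.3)
E
```

```text
t: 15.92
position: [0.6278, 0.061, 0.164]
ee_rot: [[-0.954, 0.299, 0.002], [0.299, 0.954, -0.0], [-0.002, 0.0, -1.0]]
contact_force: [2.2, -1.1, -0.9]
finger_gap: 0.006
t 15.93 box frame [ 0.073  -0.0096  0.164 ] F [ 2.15 -1.12 -0.86] gap 0.006
```

View pics/s18.png

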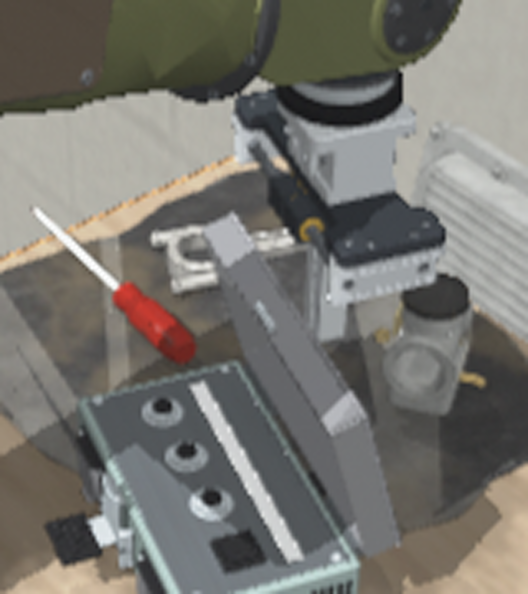

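The finger is behind the lid and swinging it over. I'll carry on along the arc.

```bash
python3 -m jog '[0,0,0,0.01,0,0.001,0, 0,0,0,0.02,0,0.003,0, 0,0,0,0.029,0,0.006,0, 0,0,0,0.038,0,0.009,0, 0,0,0,0.047,0,0.013,0, 0,0,0,0.0555,0,0.018,0, 0,0,0,0.064,0,0.024,0, 0,0,0,0.073,0,0.03,0, 0,0,0,0.081,0,0.0365,0, 0,0,0,0.088,0,0.044,0, 0,0,0,0.095,0,0.052,0, 0,0,0,0.101,0,0.06,0, 0,0,0,0.101,0,0.06,0]'
python3 - <<'E'
from h import *
st(); snap("scene","s19",(220,95,380,275),3.3)
E
```

```text
t: 17.6
position: [0.5303, 0.0916, 0.1033]
ee_rot: [[-0.954, 0.299, 0.0], [0.299, 0.954, -0.0], [-0.0, -0.0, -1.0]]
contact_force: [0.4, -1.3, 0.7]
finger_gap: 0.002
t 17.6 box frame [-0.0292 -0.0095  0.1033] F [ 0.42 -1.29  0.71] gap 0.002
```

View pics/s19.png

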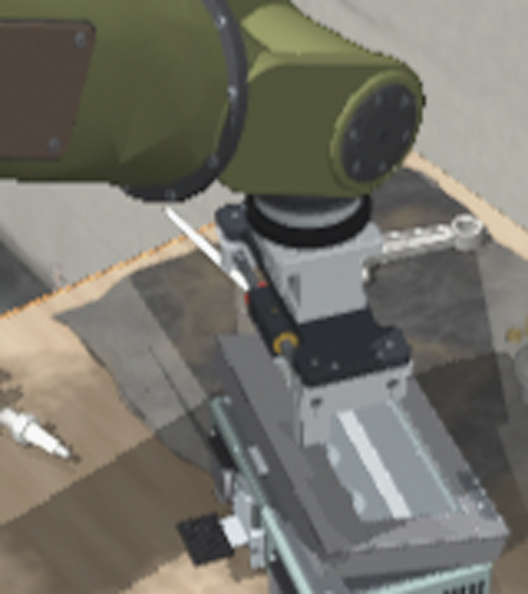

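```bash
python3 -m jog '[0,0,0,0.004,0,0.006,0, 0,0,0,0.008,0,0.012,0, 0,0,0,0.012,0,0.018,0, 0,0,0,0.015,0,0.022,0, 0,0,0,0.016,0,0.025,0, 0,0,0,0.016,0,0.027,0, 0,0,0,0.016,0,0.028,0, 0,0,0,0.016,0,0.028,0]'
python3 - <<'E'
from h import *
st(); snap("scene","s20",(220,155,380,315),4)
E
```

```text
t: 18.65
position: [0.5151, 0.0965, 0.0758]
ee_rot: [[-0.954, 0.299, 0.0], [0.299, 0.954, -0.0], [-0.0, -0.0, -1.0]]
contact_force: [-3.6, 1.2, 4.4]
finger_gap: 0.002
t 18.65 box frame [-0.0451 -0.0095  0.0758] F [-3.62  1.16  4.41] gap 0.002
```

View pics/s20.png

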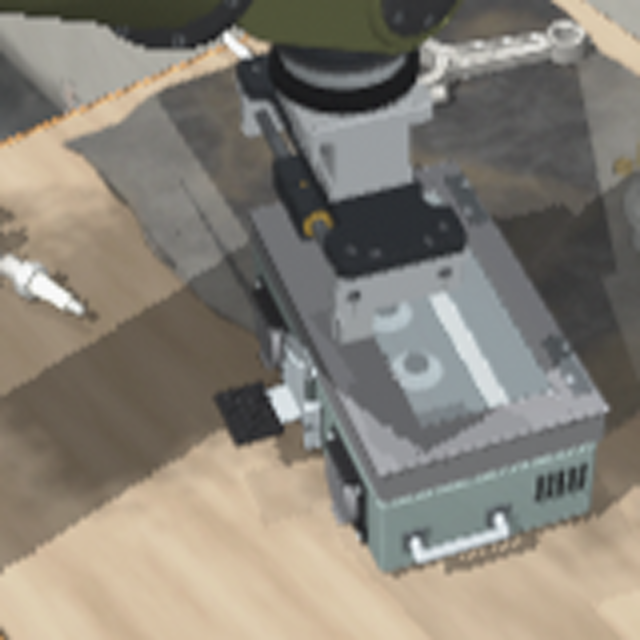

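Nearly shut, with 4.4 N on the lid. I'll press a little further, until the reaction turns stiff.

```bash
python3 -m jog '[0,0,0,0,0,0.001,0, 0,0,0,0,0,0.002,0, 0,0,0,0,0,0.002,0]' ; python3 -m jog '[0,0,0,0,0,0.001,0, 0,0,0,0,0,0.0015,0, 0,0,0,0,0,0.0015,0]'
```

```text
t: 19.08
position: [0.515, 0.0965, 0.0746]
ee_rot: [[-0.954, 0.299, -0.0], [0.299, 0.954, 0.0], [0.0, -0.0, -1.0]]
contact_force: [-7.0, -0.2, 14.3]
finger_gap: 0.007
t: 19.45
position: [0.5149, 0.0966, 0.0741]
ee_rot: [[-0.954, 0.299, -0.0], [0.299, 0.954, 0.0], [0.0, -0.0, -1.0]]
contact_force: [-7.0, -0.3, 17.3]
finger_gap: 0.001
```

```bash
python3 -m jog '[0,0,0,0,0,-0.005,0, 0,0,0,0,0,-0.015,0, 0,0,0,0.01,0,-0.04,0, 0,0,0,0.03,0,-0.09,0, 0,0,0,0.06,0,-0.13,0, 0,0,0,0.1,0,-0.15,0, 0,0,0,0.12,0,-0.15,0, 0,0,0,0.12,0,-0.15,0, 0,0,0,0.12,0,-0.15,0]'
python3 - <<'E'
from h import *
st(); snap("scene","s21",(220,155,380,315),4); c=snap("top","t21",(200,140,400,300),4)
E
```

```text
t: 20.58
position: [0.4009, 0.1323, 0.2241]
ee_rot: [[-0.954, 0.299, -0.0], [0.299, 0.954, -0.0], [0.0, -0.0, -1.0]]
contact_force: [0.3, 0.1, 0.4]
finger_gap: 0.002
t 20.57 box frame [-0.1648 -0.0095  0.2241] F [0.34 0.09 0.39] gap 0.002
```

View pics/s21.png

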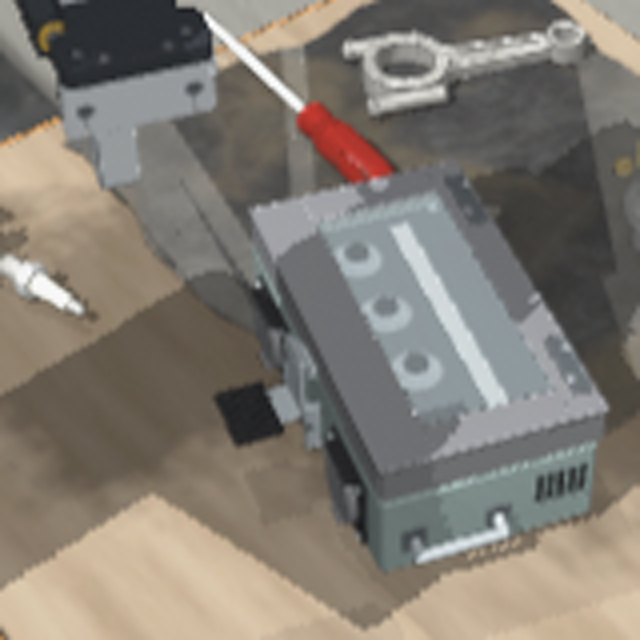

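View pics/t21.png

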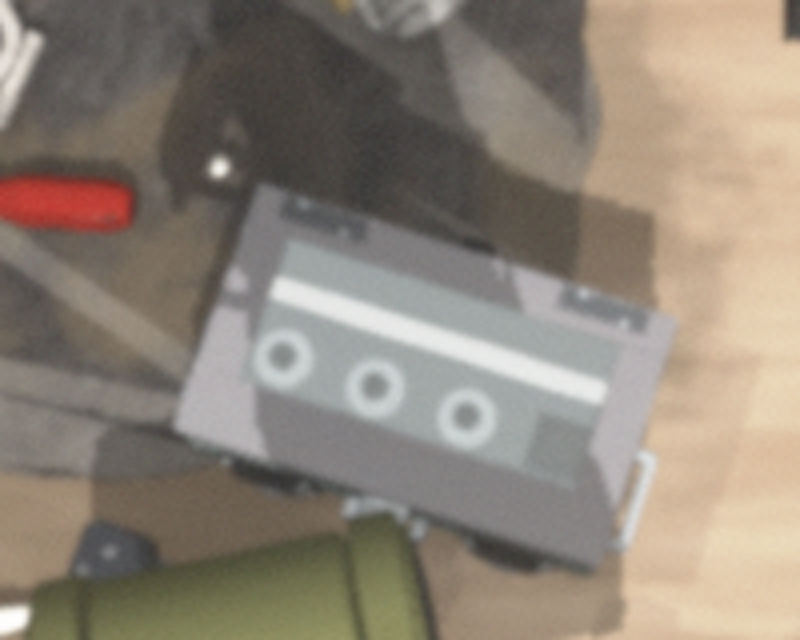

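The lid has stayed shut for about 1 s with the arm clear. Its front-left corner is at pixel (244,247), against (245,246) when it was latched at the start. I'm handing in.

Run:
```python
from h import *
a=cv2.imread("pics/scene0.png");c=snap("scene","s22"); b=cv2.imread("pics/s22.png")
d=cv2.absdiff(a,b).max(2)
for n,(x0,y0,x1,y1) in {"lid+pad":(270,235,375,300),"piston":(405,300,450,350),"bearing":(362,345,404,385),"plug":(215,212,245,240),"driver":(268,155,322,203)}.items(): print(n,"mean diff",d[y0:y1,x0:x1].mean().round(1))
env.close_job()
```

```text
lid+pad mean diff 18.5
piston mean diff 8.9
bearing mean diff 8.3
plug mean diff 26.7
driver mean diff 14.9
the job is handed in; nothing more can be done
```

The whole sequence was carried out in order and the job is handed in at about 20.6 s; closing reported no verdict. I pressed the latch pad and the lid sprang open. I then pushed in the main button (square, far right), followed by the tripped branch button (y = +25 mm). Last, I swung the lid over from behind and pressed it down.

**Last checks**
- **Main button:** it went onto its stop at 31 N. All four caps looked level before I closed the lid.
- **Branch button:** it went onto its stop at 16 N.
- **Lid:** it reacted stiffly at 17 N when pressed and stayed shut once the arm left. Its front corner was within about 1–2 px of where it was when latched at the start. The latch pad looked back at rest.
- **Arm:** it was clear of everything, with the force reading near zero.

**Disagreements**
- **Fingertip height:** the closed fingertips ended about 20 mm above the reported TCP. I therefore judged depth by force and pictures, not by the given height.
- **Loose parts:** before and after pictures differed little at the piston and bearing. They differed more at the plug (27 grey levels) and the screwdriver (15), which I put down to the arm's shadow but did not check. All contact was with the latch, buttons and lid only, and I saw no part out of place.
- **Latch hook:** I could not measure its angle directly. I infer it is holding because the lid stayed shut against its spring.

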